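Put the tip box away and lap-shut the double-door cabinet

ROBOT

A 6-joint arm with a two-finger parallel gripper is mounted at the origin on a cart in front of the work surface, level with it; the furniture and walls round the work are solid. World frame = base frame: x ahead of the robot, y to its left, z up, the work surface at z = 0. Lengths are in m, angles in rad, forces in N, time in s.
With the tool pointing down it reaches from about 0.35 to 0.975 m from the base axis. Payload 4.9 kg.
Tool frame: the origin (TCP) lies on the centre line of the jaws, within the pads' length; the fingertips stand ctrl.tcp_to_tips ahead of it and the grasp point (between the pads) lies 3 mm ahead of it (ctrl.tcp_to_tips is the distance from the TCP to the fingertips, in m); z points along the fingers, y is the direction in which the jaws open and shut (so a half turn about z gives the same grasp; the last joint's range is limited). The gripper opens to 85 mm and grips with 20 to 120 N. Pads are 22 mm wide; open, the fingers measure 114 mm over their backs; the gripper's body (76 mm by 85 mm) begins 54 mm behind the grasp point. The pads swing forward as they close: fully open they stand 13 mm farther back than shut.
Start: joints at [-1.31, 0.053, 1.613, -0, 1.476, -0.119], TCP at [0.232, -0.58, 0.253] pointing down, gripper open.
Joint ranges: [-3.01, 3.01], [-1.01, 2.22], [0.06, 2.58], [-1.02, 4.17], [0.09, 2.62], [-3.14, 3.14]. Speed limits (rad/s): [2.57, 2.57, 3.14, 3.14, 3.14, 3.14].

INTERFACE

Orientations are given as a rotation vector (axis times angle).
In Python, from station import ctrl, vision gives the robot as it stands.
- The arm moves only by the tool jog_arm, never from a script. Its argument "deltas" is a list of rows, each a list of 7 numbers: the turn, a rotation vector about the tool's x, y, z in rad, then the shift along the tool's x, y, z in cm, then the opening, from 0 (shut) to 1 (fully open). A call has 1 to 12 rows; each row shifts and turns the commanded pose from where the row before left it, along the tool's axes as they then stand; what a row does not reach is not made up. A row lasts 1/12 s, in which the tool goes at most 41.7 mm and 7.16 degrees, less where a joint would pass 70% of its speed; a pose out of reach is approached as far as the arm can. A call with a gripper value outside its range is refused whole. The fingers move at their own pace and stop on an object; "grip_force" is the grip in N (left out, the last holds). Time passes only in rows, so rows that do not move let the fingers close. It gives the time, the measured TCP pose, the force and the opening at its end, in the units of the state.
- ctrl.get_obs(): the state, without advancing time (a new reading comes with each control period).
- vision.get_image(name): name is "side" or "top" or "wrist"; returns (picture, depth): 384x512x3 uint8, red, green, blue; 384x512 float32, m along the optical axis (not along the pixel's ray), 0 where there is no reading.
- vision.calibration(name): a dict with "fx", "fy", "cx", "cy" (pixels), "rvec" (rotation vector, rad) and "tvec" (3), from world to camera coordinates, as OpenCV has them; the wrist camera has in their place "hand_eye" (4x4, takes a point from camera to tool coordinates, whose origin is the TCP and whose axes are the flange's). Camera axes: x right, y down, z forward; pixel columns grow to the right and rows downward; lengths in m; the calibration is good to about 2 mm. A picture is of the moment at which its call begins: read the wrist's pose just before it. calibration takes no time and is no camera call.
- ctrl.finish_job(): hands the job in, once; it reports no verdict.
The state is a dict: "t": time; "q": joint angles; "dq": joint speeds; "effort": joint torques, N m; "tool_pos": TCP position; "tool_rot": TCP orientation; "contact_force": force on the tool from outside, world axes, zero at the start; "wrist_torque": the same for the moment, N m; "opening": finger opening in m.
Only numpy, scipy, OpenCV 4.12 (cv2) and the standard library are available. Lean on these libraries where they do the work, as an engineer would, in place of code of your own. Each camera call takes 0.05 s, during which the arm holds its last target. There are 200 camera calls.

TASK

Push the pipette-tip box that sticks out of the small white cabinet all the way in past the door line, then shut the two doors so that their edges lap: first press the rebated left door fully home while the right one is still wide open, then shut the flanged right door fully over it. Leave the timer on the cabinet's roof and the green slide box where they are.

Things in the scene. Friction and masses are not known exactly. Their poses are not given: they have to be found in the camera images.
- cabinet: Fixed white bench cabinet, 160 deep (x) x 280 wide (y) x 130 high, walls 6. Origin: centre of its underside, on the worktop. x points from its open front inwards, y to its left seen from the robot, z up. Open front: plane x = -0.080 here; roof underside z = 0.124, inner floor z = 0.014. Yaw within 0.25 rad.
- rebated_door (a joint): Left leaf, hinged at the cabinet's +y side. rad: 0 = fully shut (hard stop), grows as the free edge swings towards the robot, stop 1.95; starts 1.25 to 1.75. Friction hinge (0.05 N m), stays where left, no spring or latch. Rebated: outer half of its thickness is cut back over the 17 mm at the free edge, leaving an inner tongue 6 thick.
- flanged_door (a joint): Right leaf, hinged at the cabinet's -y side; values, friction and start range as for the left leaf. Flanged: a strip 5 thick, flush with its outer face, reaches 16 mm past its edge (to 155 mm from the hinge) and laps over the left leaf's rebate. If it is shut first, the left leaf strikes the flange and cannot close.
- rebated_door_hinge (a point): Point on the left leaf's upright hinge line (the hinge corner of its outer face), at (-0.093, 0.140, 0.070) in the cabinet's frame; fixed, axes as the cabinet's. Both leaves are 12 thick, reach 139 mm from hinge line to free edge, and stand from z = 0.012 to 0.126. Shut, the inner face is 1 mm in front of the cabinet's open front.
- flanged_door_hinge (a point): Point on the right leaf's upright hinge line (the hinge corner of its outer face), at (-0.093, -0.140, 0.070) in the cabinet's frame; fixed, axes as the cabinet's.
- rebated_door_face (a point): Point on the left leaf's outer face, 100 mm from the hinge line, 100 mm above the worktop. Moves with the leaf; x axis: from outer to inner face; y axis: from free edge to hinge. On both leaves an upright steel bar pull (7 thick, 17 mm off the face) stands 105 mm from the hinge, z = 0.027 to 0.074; the face above it is plain.
- flanged_door_face (a point): Point on the right leaf's outer face, 100 mm from the hinge line, 100 mm above the worktop, above the bar pull. Moves with the leaf; x axis: from outer to inner face; y axis: from hinge to free edge.
- tip_box: Loose pipette-tip box, blue base (38 high), clear fixed lid, 75 (x) x 120 (y) x 67 high, 0.17 to 0.35 kg. Origin: centre of its underside. It stands on the cabinet floor, y along the cabinet's depth; one 75 mm wide end, 60 mm from the origin, sticks 25 to 50 mm out of the open front. Fully in, that end lies behind the front plane; 34 mm of room is left then. A cup stands to its left.
- timer: Loose bench timer, white, 58 x 72 x 18 high, lying on the cabinet's roof towards its rear half. Origin: centre of its underside. Leave it there.
- slide_box: Loose green slide box, 36 x 100 x 72 high, standing on the worktop to the left of the cabinet. Origin: centre of its underside. Leave it there.
Mind the look-alikes: they are no part of the job. Leave any purple or yellow look-alike of the tip_box alone.

How it is judged:
By the outcome, as a careful person would: the job done as asked, in the order asked, and still so for the second after the job is handed in, with the robot touching nothing.
It also fails if it takes over 64 s, if anything falls off the work surface, if the arm or the gripper's body presses on something with over 40 N, if the wrist force passes 120 N, or if a joint passes its speed limit or range.

## Working session

There is one attempt and no reset: what is moved stays moved. The work goes in short steps, Python scripts to look and compute and a tool call to move; the robot and the scene stay as the last step left them, time stands still between calls to the robot, and variables do not carry over. Pictures are saved under pics/ and viewed, about 8 in all and at most 12, crops included, and the job is handed in when it is done.

Besides the shell and the picture viewer there is one more tool, called as name([rows], argument=value, ...), one row to a line, values as JSON. jog_arm: Moves the arm, as the interface text tells. Its arguments: {"type":"object","properties":{"deltas":{"type":"array"},"grip_force":{"type":"number"}},"required":["deltas"]}

```bash
mkdir -p pics; ls; python3 - <<'E'
from station import ctrl, vision
import cv2,numpy as np
o=ctrl.get_obs(); print({k:np.round(v,3) for k,v in o.items()}, ctrl.tcp_to_tips)
for n in ("side","top"):
    im,d=vision.get_image(n); cv2.imwrite(f"pics/{n}0.png",im[:,:,::-1]); np.savez(f"{n}0.npz",im=im,d=d)
    print(n,vision.calibration(n))
E
```

```text
pics
{'t': np.float64(0.0), 'q': array([-1.31 ,  0.053,  1.614,  0.   ,  1.476, -0.119]), 'dq': array([-0.001, -0.001, -0.   , -0.   ,  0.   ,  0.003]), 'effort': array([ 1.0000e-03, -3.9367e+01, -3.7018e+01, -0.0000e+00,  7.0000e-03,
       -0.0000e+00]), 'tool_pos': array([ 0.232, -0.58 ,  0.252]), 'tool_rot': array([-3.083, -0.593,  0.   ]), 'contact_force': array([ 0.212, -0.891, -0.202]), 'wrist_torque': array([-0.052,  0.025, -0.021]), 'opening': np.float64(0.085)} 0.022
side {'fx': 376.12821425289496, 'fy': 376.12821425289496, 'cx': 254.51683676378389, 'cy': 191.68315611027617, 'rvec': array([ 0.62473822, -2.49260018,  1.35555614]), 'tvec': array([0.58709067, 0.14159572, 1.06952614])}
top {'fx': 452.33993557639633, 'fy': 452.33993557639633, 'cx': 252.49339269437206, 'cy': 195.26276215418207, 'rvec': array([ 2.14340517, -2.08264717,  0.2113901 ]), 'tvec': array([0.14538848, 0.59995549, 1.1759919 ])}
```

View pics/top0.png

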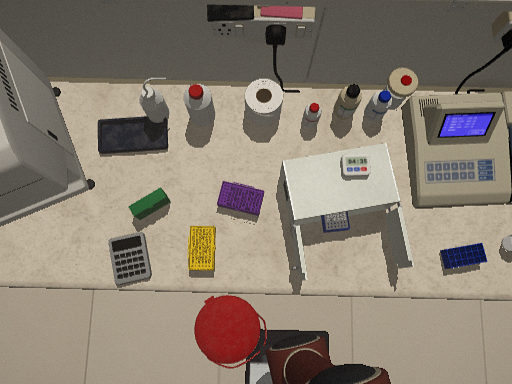

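View pics/side0.png

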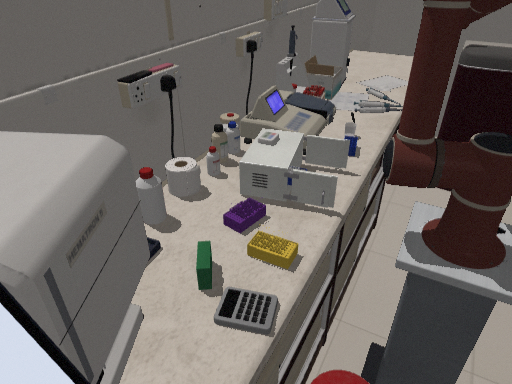

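The top view shows the cabinet roof at about (283,161)–(388,145)–(399,207)–(293,221). Both doors point towards the robot, the left one ending near (303,278) and the right one near (408,265). The tip box's blue end is at about (335,221). The side view confirms this layout.

```bash
cat > h.py <<'E'
import numpy as np,cv2
from station import ctrl, vision
def pose(n):
    c=vision.calibration(n)
    if "rvec" in c: R=cv2.Rodrigues(c["rvec"])[0]; return c,R.T,-R.T@c["tvec"]
    o=ctrl.get_obs(); Rt=cv2.Rodrigues(o["tool_rot"])[0]; H=np.array(c["hand_eye"])
    return c,Rt@H[:3,:3],Rt@H[:3,3]+o["tool_pos"]
def rays(n,uv,cp=None):
    c,R,t=cp or pose(n); uv=np.atleast_2d(uv).astype(float)
    return np.c_[(uv[:,0]-c["cx"])/c["fx"],(uv[:,1]-c["cy"])/c["fy"],np.ones(len(uv))]@R.T,t
def onplane(n,uv,z,cp=None):
    r,t=rays(n,uv,cp); return t+r*((z-t[2])/r[:,2])[:,None]
def cloud(n,d,cp=None):
    v,u=np.mgrid[:d.shape[0],:d.shape[1]]
    r,t=rays(n,np.c_[u.ravel(),v.ravel()],cp); P=t+r*d.ravel()[:,None]; P[d.ravel()==0]=np.nan
    return P.reshape(*d.shape,3)
E
python3 - <<'E'
from h import *
f=np.load("top0.npz"); im,d=f["im"],f["d"]; P=cloud("top",d)
roi=np.zeros(d.shape,bool); roi[135:290,270:425]=1
roof=(roi&(abs(P[...,2]-.13)<.008)).astype(np.uint8)
n,l,s,_=cv2.connectedComponentsWithStats(roof); k=1+np.argmax(s[1:,4]); print("roof",s[k],np.nanmedian(P[l==k],0))
cs,_=cv2.findContours((l==k).astype(np.uint8),0,2); c=max(cs,key=cv2.contourArea)
q=onplane("top",c[:,0],.13)[:,:2]; print(cv2.minAreaRect(q.astype(np.float32)))
print(np.round(onplane("top",cv2.approxPolyDP(c,5,True)[:,0],.13),3))
# colours: blue
hsv=cv2.cvtColor(im,cv2.COLOR_RGB2HSV)
b=roi&(hsv[...,0]>100)&(hsv[...,0]<130)&(hsv[...,1]>110); b[:205]=0
v,u=np.nonzero(b); print("blue px",u.min(),u.max(),v.min(),v.max()); print(np.round(np.nanpercentile(P[b],[5,50,95],axis=0),3))
dm=roi&(P[...,2]>.1)&(P[...,2]<.15)&(l!=k); 
for s0 in (lambda u:u<340,lambda u:u>340):
    v,u=np.nonzero(dm); m=s0(u)&(v>205); p=P[v[m],u[m]]; print("door",m.sum(),np.round(p[np.argsort(p[:,0])[::max(1,m.sum()//14)]],3).tolist())
cv2.imwrite("pics/crop1.png",cv2.resize(im[130:290,265:425,::-1],None,fx=3.7,fy=3.7,interpolation=cv2.INTER_CUBIC))
E
```

```text
roof [ 282  143  119   78 5843] [ 0.61783722 -0.05110283  0.12958697]
((0.6264955997467041, -0.06475791335105896), (0.1603686660528183, 0.2801171541213989), 11.845937728881836)
[[ 0.73  -0.186  0.13 ]
 [ 0.675  0.088  0.13 ]
 [ 0.52   0.054  0.13 ]
 [ 0.577 -0.215  0.13 ]]
blue px 322 349 213 231
[[ 0.507 -0.101  0.016]
 [ 0.518 -0.066  0.05 ]
 [ 0.548 -0.031  0.055]]
door 331 [[0.373, 0.025, 0.128], [0.388, 0.025, 0.126], [0.397, 0.035, 0.122], [0.407, 0.035, 0.125], [0.417, 0.033, 0.126], [0.427, 0.04, 0.122], [0.437, 0.035, 0.124], [0.447, 0.036, 0.125], [0.457, 0.043, 0.124], [0.467, 0.038, 0.125], [0.478, 0.038, 0.126], [0.487, 0.041, 0.128], [0.498, 0.044, 0.127], [0.506, 0.049, 0.124], [0.536, -0.018, 0.122]]
door 460 [[0.413, -0.242, 0.128], [0.426, -0.243, 0.105], [0.436, -0.232, 0.107], [0.446, -0.231, 0.104], [0.457, -0.229, 0.129], [0.467, -0.23, 0.126], [0.477, -0.23, 0.128], [0.488, -0.224, 0.124], [0.498, -0.224, 0.125], [0.508, -0.219, 0.126], [0.518, -0.219, 0.127], [0.529, -0.22, 0.125], [0.539, -0.213, 0.125], [0.549, -0.223, 0.125], [0.56, -0.212, 0.123]]
```

View pics/crop1.png

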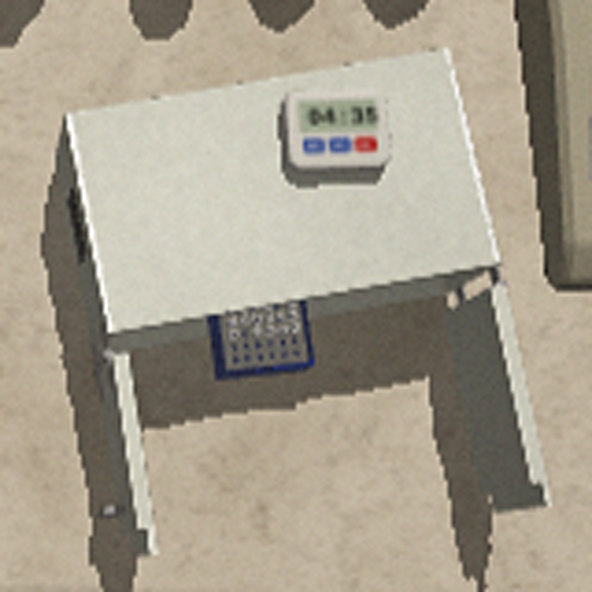

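The crop shows the roof outline, the timer towards the rear and the blue box end from (217,377) to (312,368) in crop pixels. Both doors are near 90° and the white bar pulls are not in the way.

```bash
cat >> h.py <<'E'
C0=np.array([.6265,-.0648]); YAW=.207
ex=np.array([np.cos(YAW),np.sin(YAW)]); ey=np.array([-ex[1],ex[0]])
def cab(p): p=np.atleast_2d(p); q=p[:,:2]-C0; return np.c_[q@ex,q@ey,p[:,2]]
def st():
    o=ctrl.get_obs(); R=cv2.Rodrigues(o["tool_rot"])[0]; Rc=np.c_[np.r_[ex,0],np.r_[ey,0],[0,0,1]].T@R
    print("t",round(float(o["t"]),2),"cab",np.round(cab(o["tool_pos"])[0],4),"F",np.round(o["contact_force"],1),"q",np.round(o["q"],2)); print(np.round(Rc,3))
E
python3 - <<'E'
from h import *
f=np.load("top0.npz"); im,d=f["im"],f["d"]; P=cloud("top",d)
hsv=cv2.cvtColor(im,cv2.COLOR_RGB2HSV)
b=(hsv[...,0]>100)&(hsv[...,0]<130)&(hsv[...,1]>110); b[:205]=0;b[290:]=0;b[:,:310]=0;b[:,360:]=0
# front edge: lowest blue pixel by column, top rim of blue base z=.052; bottom z=.014
for u in range(323,350,4):
    v=np.nonzero(b[:,u])[0]
    if len(v): print(u,v.max(),np.round(cab(onplane("top",[u,v.max()+.5],.014)),3)[0],np.round(cab(P[v.max()-1:v.max()+1,u]),3).tolist())
s=np.load("side0.npz"); im,d=s["im"],s["d"]; Q=cloud("side",d)
hsv=cv2.cvtColor(im,cv2.COLOR_RGB2HSV); B=(hsv[...,0]>100)&(hsv[...,0]<130)&(hsv[...,1]>110); c=cab(Q.reshape(-1,3)).reshape(Q.shape)
m=B&(abs(c[...,0])<.2)&(abs(c[...,1])<.1)&(c[...,2]<.1)&(c[...,2]>0.01); print(m.sum(),np.round(np.nanpercentile(c[m],[5,50,95],axis=0),3))
r=(abs(c[...,2]-.13)<.01)&(abs(c[...,0])<.1)&(abs(c[...,1])<.17)
print("side roof",np.round(np.percentile(c[r],[1,50,99],axis=0),3))
# doors via top depth, fit
c=cab(P.reshape(-1,3)); 
for lo,hi,h in ((.1,.17,.14),(-.17,-.1,-.14)):
    m=(c[:,2]>.117)&(c[:,2]<.135)&(c[:,0]<-.11)&(c[:,0]>-.26)&(c[:,1]>lo)&(c[:,1]<hi); p=c[m]; k=np.polyfit(p[:,0],p[:,1],1); print("door slope",k[0],"y at hinge",np.polyval(k,-.093),p[:,0].min())
st()
E
```

```text
323 230 [-0.108  0.051  0.014] [[-0.105, 0.052, 0.023], [-0.108, 0.052, 0.023]]
327 230 [-0.11   0.04   0.014] [[-0.109, 0.045, 0.048], [-0.109, 0.04, 0.016]]
331 230 [-0.112  0.029  0.014] [[-0.112, 0.035, 0.052], [-0.114, 0.036, 0.053]]
335 230 [-0.114  0.018  0.014] [[-0.11, 0.018, 0.019], [-0.116, 0.024, 0.047]]
339 229 [-0.113  0.006  0.014] [[-0.112, 0.012, 0.046], [-0.115, 0.014, 0.053]]
343 229 [-0.115 -0.005  0.014] [[-0.114, 0.002, 0.047], [-0.117, 0.002, 0.045]]
347 228 [-0.114 -0.016  0.014] [[-0.114, -0.009, 0.05], [-0.117, -0.006, 0.058]]
30 [[-0.115 -0.007  0.017]
 [-0.074  0.051  0.03 ]
 [-0.067  0.054  0.051]]
side roof [[-0.08  -0.134  0.122]
 [-0.011  0.044  0.13 ]
 [ 0.078  0.143  0.137]]
door slope -0.03845654049111808 y at hinge 0.134494509857828 -0.23058924343510026
door slope -0.023352073632890193 y at hinge -0.13273145334037967 -0.24623807979129672
t 0.1 cab [-0.4924 -0.423   0.2522] F [-0.4  0.2  0.4] q [-1.31  0.05  1.61  0.    1.48 -0.12]
[[ 0.985  0.172 -0.   ]
 [ 0.172 -0.985  0.002]
 [ 0.    -0.002 -1.   ]]
```

jog_arm([
  [0, 0, 0.0865, 0, 0, 0, 0],
  [0, 0, 0.0865, 0, 0, 0, 0],
  [0, 0, 0, 1.5, -2.4, 0, 0],
  [0, 0, 0, 1.5, -2.4, 0, 0],
  [0, 0, 0, 1.5, -2.4, 0, 0],
  [0, 0, 0, 1.5, -2.4, 0, 0],
  [0, 0, 0, 1.5, -2.4, 0, 0],
  [0, 0, 0, 1.5, -2.4, 0, 0],
  [0, 0, 0, 1.5, -2.4, 0, 0],
  [0, 0, 0, 1.5, -2.4, 0, 0],
  [0, 0, 0, 1.5, -2.4, 0, 0],
  [0, 0, 0, 1.5, -2.4, 0, 0],
])

```text
t: 1.1
tool_pos: [0.3293, -0.3132, 0.2527]
tool_rot: [-3.124, -0.324, 0.001]
contact_force: [0.6, 0.1, -0.6]
opening: -0.0
```

jog_arm([
  [0, 0, 0, 1.5, -2.5, 0, 0],
  [0, 0, 0, 1.5, -2.5, 0, 0],
  [0, 0, 0, 1.5, -2.5, 0, 0],
  [0, 0, 0, 1.5, -2.5, 0, 0],
  [0, 0, 0, 1.5, -2.5, 0, 0],
  [0, 0, 0, 1.5, -2.5, 0, 0],
  [0, 0, 0, 1.0, -2.5, 0, 0],
  [0, 0, 0, 1, -2.5, 0, 0],
  [0, 0, 0, 0, 0, 0, 0],
  [0, 0, 0, 0, 0, 0, 0],
])

```text
t: 1.93
tool_pos: [0.3957, -0.0955, 0.2529]
tool_rot: [3.124, 0.329, -0.001]
contact_force: [0.3, -1.0, -0.2]
opening: 0.0002
```

```bash
python3 -c "
from h import *
st()"
```

```text
t 1.93 cab [-0.2321  0.0174  0.2529] F [ 0.3 -1.  -0.2] q [-0.42 -0.51  2.09 -0.    1.57  0.94]
[[ 1.     0.003 -0.001]
 [ 0.003 -1.    -0.   ]
 [-0.001  0.    -1.   ]]
```

jog_arm([
  [0, 0.112, 0, 0, 0, 0, 0],
  [0, 0.112, 0, 0, 0, 0, 0],
  [0, 0.112, 0, 0, 0, 0, 0],
  [0, 0.112, 0, 0, 0, 0, 0],
  [0, 0.112, 0, 0, 0, 0, 0],
  [0, 0.112, 0, 0, 0, 0, 0],
  [0, 0.113, 0, 0, 0, 0, 0],
  [0, 0, 0, 0, 0, 0, 0],
  [0, 0, 0, 0, 0, 0, 0],
])

```text
t: 2.68
tool_pos: [0.4028, -0.1027, 0.2512]
tool_rot: [-2.818, -0.288, -1.154]
contact_force: [0.2, -0.4, 0.4]
opening: 0.0002
```

```bash
python3 -c "
from h import *
st()"
```

```text
t 2.68 cab [-0.2267  0.0089  0.2512] F [ 0.2 -0.4  0.4] q [-0.84 -1.01  2.47  0.68  1.3   0.47]
[[ 0.712 -0.001  0.702]
 [-0.004 -1.     0.003]
 [ 0.702 -0.005 -0.712]]
```

jog_arm([
  [0, 0, 0, 0, -0.6, 1, 0],
  [0, 0, 0, 0, 0, 1.5, 0],
  [0, 0, 0, 0, 0, 1.5, 0],
  [0, 0, 0, 0, 0, 1.5, 0],
  [0, 0, 0, 0, 0, 1.5, 0],
  [0, 0, 0, -1.2, 0, 1.2, 0],
  [0, 0, 0, -1.2, 0, 1.2, 0],
  [0, 0, 0, -1.2, 0, 1.2, 0],
  [0, 0, 0, -1.2, 0, 1.2, 0],
  [0, 0, 0, 0, 0, 0, 0],
  [0, 0, 0, 0, 0, 0, 0],
])

```text
t: 3.6
tool_pos: [0.4508, -0.0844, 0.136]
tool_rot: [-2.815, -0.297, -1.157]
contact_force: [0.4, -0.8, -0.1]
opening: 0.0001
```

```bash
python3 -c "
from h import *
st()
a,_=vision.get_image('side');b,_=vision.get_image('top')
cv2.imwrite('pics/s2.png',np.hstack([a[100:300,180:480],b[100:300,212:512]])[:,:,::-1])"
```

```text
t 3.6 cab [-0.176   0.0169  0.136 ] F [ 0.4 -0.8 -0.1] q [-0.67 -0.7   2.53  0.76  0.92  0.34]
[[ 0.711  0.005  0.704]
 [ 0.001 -1.     0.006]
 [ 0.704 -0.003 -0.711]]
```

View pics/s2.png

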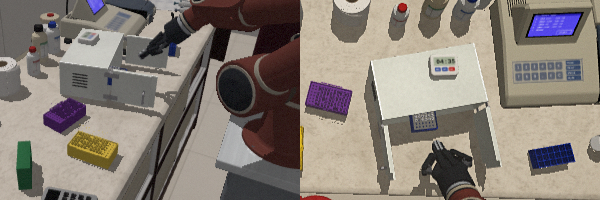

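The gripper is between the doors, tilted towards the blue box end at about (425,120) in the right half of the picture, and it touches nothing.

jog_arm([
  [0, 0, 0, -0.74, 0, 1.22, 0],
  [0, 0, 0, -0.74, 0, 1.22, 0],
  [0, 0, 0, -0.74, 0, 1.22, 0],
  [0, 0, 0, -0.74, 0, 1.22, 0],
  [0, 0, 0, -0.74, 0, 1.22, 0],
  [0, 0, 0, -0.74, 0, 1.22, 0],
  [0, 0, 0, 0, 0, 0, 0],
  [0, 0, 0, 0, 0, 0, 0],
])

```text
t: 4.37
tool_pos: [0.4706, -0.0806, 0.053]
tool_rot: [-2.815, -0.296, -1.16]
contact_force: [0.9, 0.5, -0.5]
opening: -0.0004
```

```bash
python3 -c "
from h import *
st()"
```

```text
t 4.37 cab [-0.1558  0.0166  0.053 ] F [ 0.9  0.5 -0.5] q [-0.62 -0.4   2.51  0.96  0.69  0.08]
[[ 0.71   0.004  0.705]
 [ 0.    -1.     0.005]
 [ 0.705 -0.003 -0.709]]
```

jog_arm([
  [0, 0, 0, 0.71, 0, 0.705, 0],
  [0, 0, 0, 0.5, 0, 0.5, 0],
  [0, 0, 0, 0.5, 0, 0.5, 0],
  [0, 0, 0, 0.5, 0, 0.5, 0],
  [0, 0, 0, 0.5, 0, 0.5, 0],
  [0, 0, 0, 0.5, 0, 0.5, 0],
  [0, 0, 0, 0.4, 0, 0.4, 0],
  [0, 0, 0, 0.4, 0, 0.4, 0],
  [0, 0, 0, 0, 0, 0, 0],
])

```text
t: 5.12
tool_pos: [0.5263, -0.0683, 0.0521]
tool_rot: [-2.814, -0.296, -1.159]
contact_force: [-0.5, 0.3, -0.0]
opening: -0.0001
```

```bash
python3 -c "
from h import *
st()"
```

```text
t 5.12 cab [-0.0988  0.0171  0.0521] F [-0.5  0.3 -0. ] q [-0.5  -0.23  2.39  1.    0.58  0.1 ]
[[ 0.71   0.004  0.705]
 [ 0.    -1.     0.005]
 [ 0.705 -0.004 -0.71 ]]
```

jog_arm([
  [0, 0, 0, 0.4, 0, 0.4, 0],
  [0, 0, 0, 0.33, 0, 0.33, 0],
  [0, 0, 0, 0, 0, 0, 0],
])

```text
t: 5.37
tool_pos: [0.536, -0.0662, 0.0518]
tool_rot: [-2.815, -0.295, -1.159]
contact_force: [-0.1, 0.0, 0.0]
opening: 0.0001
```

```bash
python3 -c "
from h import *
st()
c=pose('wrist'); a,d=vision.get_image('wrist'); np.savez('w1.npz',a=a,d=d,R=c[1],t=c[2]); cv2.imwrite('pics/w1.png',a[:,:,::-1])"
```

```text
t 5.37 cab [-0.0889  0.0172  0.0518] F [-0.1  0.   0. ] q [-0.48 -0.2   2.37  1.01  0.56  0.11]
[[ 0.71   0.003  0.704]
 [-0.    -1.     0.005]
 [ 0.704 -0.004 -0.71 ]]
```

jog_arm([
  [0, 0, 0, -0.7, 0, -0.7, 0],
  [0, 0, 0, -1.0, 0, -1.0, 0],
  [0, 0, 0, -1.2, 0, -1.2, 0],
  [0, 0, 0, -1.2, 0, -1.2, 0],
  [0, 0, 0, -1.0, 0, -1.0, 0],
  [0, 0, 0, 0, 0, 0, 0],
  [0, 0, 0, 0, 0, 0, 0],
])

```text
t: 6.0
tool_pos: [0.4649, -0.0819, 0.0523]
tool_rot: [-2.816, -0.293, -1.161]
contact_force: [0.2, 0.4, 0.5]
opening: 0.0001
```

```bash
python3 -c "
from h import *
st()
c=pose('wrist'); a,d=vision.get_image('wrist'); np.savez('w2.npz',a=a,d=d,R=c[1],t=c[2]); cv2.imwrite('pics/w2.png',a[:,:,::-1])
P=cab(cloud('wrist',d,c).reshape(-1,3)).reshape(384,512,3)
h=cv2.cvtColor(a,cv2.COLOR_RGB2HSV); m=(h[...,0]>100)&(h[...,0]<130)&(h[...,1]>110)&(abs(P[...,0])<.2)&(P[...,2]>.01)&(P[...,2]<.09)
print(m.sum(),np.round(np.nanpercentile(P[m],[2,10,50,90,98],axis=0),3))"
```

```text
t 6.0 cab [-0.1617  0.0165  0.0523] F [0.2 0.4 0.5] q [-0.64 -0.42  2.52  0.96  0.7   0.08]
[[ 0.709  0.002  0.705]
 [-0.001 -1.     0.003]
 [ 0.705 -0.003 -0.709]]
5042 [[-0.068 -0.013  0.017]
 [-0.067 -0.01   0.022]
 [-0.066  0.023  0.042]
 [-0.015  0.053  0.052]
 [ 0.024  0.056  0.053]]
```

View pics/w2.png

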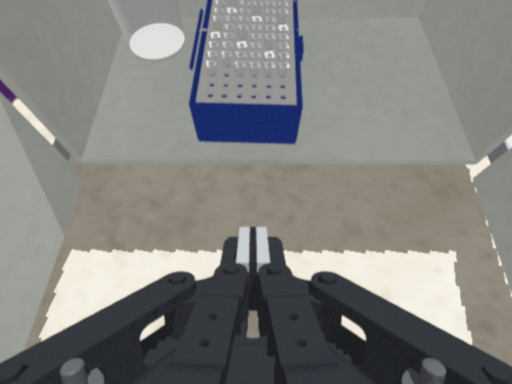

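The wrist view shows the box's front face (rows 105–142) well behind the cabinet floor's front edge (row ~163). Its depth puts the end at x≈-0.067, which is 13 mm inside. Next I move to the left door.

jog_arm([
  [0, 0, 0, 1.4, 0, -1.4, 0],
  [0, 0, 0, 1.4, 0, -1.4, 0],
  [0, 0, 0, 1.4, 0, -1.4, 0],
  [0, 0, 0, 1.4, 0, -1.4, 0],
  [0, 0, 0, 1.4, 0, -1.4, 0],
  [0, 0, 0, 1.4, 0, -1.4, 0],
  [0, 0, 0, 1.4, 0, -1.4, 0],
  [0, 0, 0, 1.4, 0, -1.4, 0],
  [0, 0, 0, 0, 0, 0, 0],
])

```text
t: 6.8
tool_pos: [0.4681, -0.0827, 0.2169]
tool_rot: [-2.814, -0.299, -1.172]
contact_force: [0.6, -0.9, 1.3]
opening: -0.0001
```

jog_arm([
  [0, -0.112, 0, 0, 0, 0, 0],
  [0, -0.112, 0, 0, 0, 0, 0],
  [0, -0.112, 0, 0, 0, 0, 0],
  [0, -0.112, 0, 0, 0, 0, 0],
  [0, -0.112, 0, 0, 0, 0, 0],
  [0, -0.112, 0, 0, 0, 0, 0],
  [0, -0.113, 0, 0, 0, 0, 0],
  [0, 0, 0, 0, 0, 0, 0],
  [0, 0, 0, 0, 0, 0, 0],
])

```text
t: 7.55
tool_pos: [0.4665, -0.081, 0.209]
tool_rot: [-3.119, -0.333, 0.007]
contact_force: [-0.5, -0.1, -0.1]
opening: 0.0005
```

```bash
python3 -c "
from h import *
st()"
```

```text
t 7.55 cab [-0.1599  0.0171  0.209 ] F [-0.5 -0.1 -0.1] q [-0.33 -0.29  2.    0.    1.44  1.03]
[[ 1.     0.006 -0.004]
 [ 0.006 -1.     0.006]
 [-0.004 -0.006 -1.   ]]
```

jog_arm([
  [0, 0, 0, -0.55, -2.1, 0, 0],
  [0, 0, 0, -0.55, -2.1, 0, 0],
  [0, 0, 0, -0.55, -2.1, 0, 0],
  [0, 0, 0, -0.55, -2.1, 0, 0],
  [0, 0, 0, -0.55, -2.1, 0, 0],
  [0, 0, 0, -0.55, -2.1, 0, 0],
  [0, 0, 0, -0.55, -2.1, 0, 0],
  [0, 0, 0, -0.55, -2.2, 0, 0],
  [0, 0, 0, 0, 0, 0, 0],
  [0, 0, 0, 0, 0, 0, 0],
])

```text
t: 8.38
tool_pos: [0.3866, 0.0746, 0.2107]
tool_rot: [-3.12, -0.332, 0.003]
contact_force: [0.1, 0.3, 0.2]
opening: 0.0001
```

```bash
python3 -c "
from h import *
st()"
```

```text
t 8.38 cab [-0.2061  0.1857  0.2107] F [0.1 0.3 0.2] q [-0.   -0.53  2.17  0.    1.5   1.36]
[[ 1.     0.005 -0.001]
 [ 0.005 -1.     0.004]
 [-0.001 -0.004 -1.   ]]
```

jog_arm([
  [0, 0, 0, 0, 0, 2.5, 0],
  [0, 0, 0, 0, 0, 2.5, 0],
  [0, 0, 0, 0, 0, 2.5, 0],
  [0, 0, 0, 0, 0, 2.5, 0],
  [0, 0, 0, 0, 0, 0, 0],
  [0, 0, 0, 0, 1.0, 0, 0],
  [0, 0, 0, 0, 1.0, 0, 0],
  [0, 0, 0, 0.1, 1.0, 0, 0],
  [0, 0, 0, 0, 0, 0, 0],
])

```text
t: 9.13
tool_pos: [0.3956, 0.0436, 0.1126]
tool_rot: [-3.123, -0.325, 0.001]
contact_force: [0.0, -0.4, 0.2]
opening: 0.0003
```

jog_arm([
  [0, 0, 0, 0.09, 1.31, 0, 0],
  [0, 0, 0, 0.25, 1.28, 0, 0],
  [0, 0, 0, 0.42, 1.24, 0, 0],
  [0, 0, 0, 0.58, 1.17, 0, 0],
  [0, 0, 0, 0.73, 1.09, 0, 0],
  [0, 0, 0, 0.86, 0.98, 0, 0],
  [0, 0, 0, 0.98, 0.86, 0, 0],
  [0, 0, 0, 1.09, 0.73, 0, 0],
  [0, 0, 0, 1.17, 0.58, 0, 0],
  [0, 0, 0, 0, 0, 0, 0],
])

```text
t: 9.97
tool_pos: [0.4762, -0.0333, 0.1116]
tool_rot: [-3.122, -0.327, 0.002]
contact_force: [-0.3, 0.6, -0.5]
opening: -0.0
```

```bash
python3 -c "
from h import *
st()"
```

```text
t 9.97 cab [-0.1407  0.0617  0.1116] F [-0.3  0.6 -0.5] q [-0.23 -0.17  2.08  0.    1.24  1.13]
[[ 1.     0.002 -0.001]
 [ 0.002 -1.     0.002]
 [-0.001 -0.002 -1.   ]]
```

jog_arm([
  [0, 0, 0, 1.2, 0.42, 0, 0],
  [0, 0, 0, 0.9, 0.2, 0, 0],
  [0, 0, 0, 0.6, 0.1, 0, 0],
  [0, 0, 0, 0.4, 0.0, 0, 0],
  [0, 0, 0, 0.2, 0, 0, 0],
  [0, 0, 0, 0, 0, 0, 0],
])

```text
t: 10.47
tool_pos: [0.5079, -0.0321, 0.1106]
tool_rot: [-3.121, -0.33, 0.005]
contact_force: [-0.3, 0.2, -0.2]
opening: 0.0002
```

```bash
python3 -c "
from h import *
st()"
```

```text
t 10.47 cab [-0.1094  0.0564  0.1106] F [-0.3  0.2 -0.2] q [-0.21 -0.09  2.    0.    1.23  1.15]
[[ 1.     0.003 -0.003]
 [ 0.003 -1.     0.003]
 [-0.003 -0.003 -1.   ]]
```

Pressing home in small increments.

jog_arm([
  [0, 0, 0, 0.2, 0, 0, 0],
  [0, 0, 0, 0.2, 0, 0, 0],
  [0, 0, 0, 0.1, 0, 0, 0],
  [0, 0, 0, 0, 0, 0, 0],
])

```text
t: 10.8
tool_pos: [0.5125, -0.0312, 0.1105]
tool_rot: [-3.121, -0.329, 0.006]
contact_force: [0.4, 0.7, 0.2]
opening: 0.0001
```

jog_arm([
  [0, 0, 0, 0.1, 0, 0, 0],
  [0, 0, 0, 0.1, 0, 0, 0],
  [0, 0, 0, 0, 0, 0, 0],
])

```text
t: 11.05
tool_pos: [0.514, -0.0309, 0.1105]
tool_rot: [-3.121, -0.329, 0.009]
contact_force: [-3.9, 0.3, 1.6]
opening: -0.0001
```

jog_arm([
  [0, 0, 0, 0.1, 0, 0, 0],
  [0, 0, 0, 0, 0, 0, 0],
  [0, 0, 0, 0, 0, 0, 0],
])

```text
t: 11.3
tool_pos: [0.514, -0.0309, 0.1104]
tool_rot: [-3.121, -0.329, 0.013]
contact_force: [-7.8, -0.4, 5.0]
opening: 0.0001
```

jog_arm([
  [0, 0, 0, 0.1, 0, 0, 0],
  [0, 0, 0, 0, 0, 0, 0],
  [0, 0, 0, 0, 0, 0, 0],
])

```text
t: 11.55
tool_pos: [0.5141, -0.0309, 0.1104]
tool_rot: [-3.121, -0.329, 0.017]
contact_force: [-12.8, -2.5, 8.3]
opening: 0.0001
```

```bash
python3 -c "
from h import *
st()"
```

```text
t 11.55 cab [-0.1031  0.0563  0.1104] F [-12.8  -2.5   8.3] q [-0.2  -0.07  1.98 -0.    1.24  1.16]
[[ 1.     0.003 -0.011]
 [ 0.003 -1.     0.004]
 [-0.011 -0.004 -1.   ]]
```

jog_arm([
  [0, 0, 0, -0.6, 0, 0, 0],
  [0, 0, 0, -1.2, 0, 0, 0],
  [0, 0, 0, -1.6, 0, 0, 0],
  [0, 0, 0, -1.6, 0, 0, 0],
  [0, 0, 0, -1.0, 0, -1.5, 0],
  [0, 0, 0, 0, 0, -2.5, 0],
  [0, 0, 0, 0, 0, -2.5, 0],
  [0, 0, 0, 0, 0, -2.5, 0],
  [0, 0, 0, 0, 0, -1.0, 0],
])

```text
t: 12.3
tool_pos: [0.46, -0.0436, 0.2149]
tool_rot: [-3.124, -0.329, -0.006]
contact_force: [0.1, -0.9, -0.8]
opening: -0.0003
```

jog_arm([
  [0, 0, 0, -0.4, 2.4, 0, 0],
  [0, 0, 0, -0.4, 2.4, 0, 0],
  [0, 0, 0, -0.4, 2.4, 0, 0],
  [0, 0, 0, -0.4, 2.4, 0, 0],
  [0, 0, 0, -0.4, 2.4, 0, 0],
  [0, 0, 0, -0.4, 2.4, 0, 0],
  [0, 0, 0, -0.4, 2.4, 0, 0],
  [0, 0, 0, -0.4, 2.4, 0, 0],
  [0, 0, 0, 0, 2.4, 0, 0],
  [0, 0, 0, 0, 2.4, 0, 0],
  [0, 0, 0, 0, 0, 0, 0],
  [0, 0, 0, 0, 0, 0, 0],
])

```text
t: 13.3
tool_pos: [0.4768, -0.2853, 0.209]
tool_rot: [-3.121, -0.326, 0.006]
contact_force: [-0.8, -0.2, 1.1]
opening: 0.0001
```

```bash
python3 -c "
from h import *
st()
a,d=vision.get_image('top'); cv2.imwrite('pics/t3.png',cv2.resize(a[130:290,265:425,::-1],None,fx=3.5,fy=3.5))
c=cab(cloud('top',d).reshape(-1,3))
m=(c[:,2]>.11)&(c[:,2]<.129)&(c[:,0]<-.083)&(c[:,0]>-.12)&(c[:,1]>.01)&(c[:,1]<.14);p=c[m];print(m.sum(),np.polyfit(p[:,1],p[:,0],1))"
```

```text
t 13.3 cab [-0.1918 -0.185   0.209 ] F [-0.8 -0.2  1.1] q [-0.67 -0.08  1.82  0.    1.41  0.69]
[[ 1.     0.001 -0.004]
 [ 0.002 -1.     0.004]
 [-0.004 -0.004 -1.   ]]
202 [-0.00791747 -0.08780296]
```

View pics/t3.png

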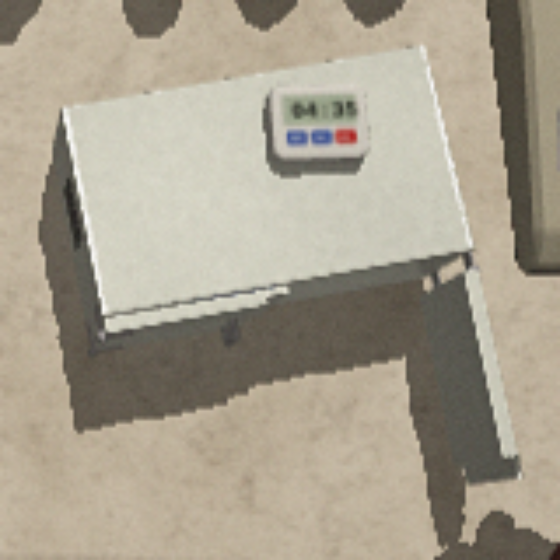

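The left door (from (105,325) to (285,290) in the crop) lies flush along the cabinet front, with a fitted slope of 0.008 rad. The right door is still wide open, so I now shut it.

jog_arm([
  [0, 0, 0, -0.6, 0, 2.5, 0],
  [0, 0, 0, -0.6, 0, 2.5, 0],
  [0, 0, 0, 0, 0, 2.5, 0],
  [0, 0, 0, 0, 0, 2.4, 0],
  [0, 0, 0, 0, 0, 0, 0],
  [0, 0, 0, 0, -1.0, 0, 0],
  [0, 0, 0, 0, -1.0, 0, 0],
  [0, 0, 0, 0, -1.0, 0, 0],
  [0, 0, 0, 0, 0, 0, 0],
])

```text
t: 14.1
tool_pos: [0.459, -0.2559, 0.1129]
tool_rot: [-3.122, -0.332, 0.002]
contact_force: [0.6, 0.1, 0.4]
opening: -0.0001
```

```bash
python3 -c "
from h import *
st()"
```

```text
t 14.1 cab [-0.2032 -0.1526  0.1129] F [0.6 0.1 0.4] q [-0.65 -0.05  1.96  0.    1.23  0.71]
[[ 1.     0.005 -0.001]
 [ 0.005 -1.     0.002]
 [-0.001 -0.002 -1.   ]]
```

jog_arm([
  [0, 0, 0, 0.09, -1.31, 0, 0],
  [0, 0, 0, 0.25, -1.28, 0, 0],
  [0, 0, 0, 0.42, -1.24, 0, 0],
  [0, 0, 0, 0.58, -1.17, 0, 0],
  [0, 0, 0, 0.73, -1.09, 0, 0],
  [0, 0, 0, 0.86, -0.98, 0, 0],
  [0, 0, 0, 0.98, -0.86, 0, 0],
  [0, 0, 0, 1.09, -0.73, 0, 0],
  [0, 0, 0, 1.17, -0.58, 0, 0],
  [0, 0, 0, 0, 0, 0, 0],
])

```text
t: 14.93
tool_pos: [0.5012, -0.1526, 0.1113]
tool_rot: [-3.121, -0.333, 0.004]
contact_force: [0.6, -0.3, 0.2]
opening: -0.0
```

```bash
python3 -c "
from h import *
st()"
```

```text
t 14.93 cab [-0.1407 -0.0601  0.1113] F [ 0.6 -0.3  0.2] q [-0.44 -0.05  1.97  0.    1.23  0.92]
[[ 1.     0.005 -0.002]
 [ 0.005 -1.     0.004]
 [-0.002 -0.004 -1.   ]]
```

jog_arm([
  [0, 0, 0, 1.2, -0.42, 0, 0],
  [0, 0, 0, 0.9, -0.2, 0, 0],
  [0, 0, 0, 0.6, -0.1, 0, 0],
  [0, 0, 0, 0.4, 0, 0, 0],
  [0, 0, 0, 0.3, 0, 0, 0],
  [0, 0, 0, 0.2, 0, 0, 0],
  [0, 0, 0, 0, 0, 0, 0],
])

```text
t: 15.52
tool_pos: [0.5336, -0.1399, 0.1112]
tool_rot: [-3.121, -0.329, 0.005]
contact_force: [-0.7, 0.0, 0.0]
opening: 0.0002
```

jog_arm([
  [0, 0, 0, 0.1, 0, 0, 0],
  [0, 0, 0, 0.1, 0, 0, 0],
  [0, 0, 0, 0, 0, 0, 0],
])

```text
t: 15.77
tool_pos: [0.5353, -0.1395, 0.1112]
tool_rot: [-3.122, -0.329, 0.005]
contact_force: [-0.5, 0.0, -0.1]
opening: 0.0003
```

jog_arm([
  [0, 0, 0, 0.1, 0, 0, 0],
  [0, 0, 0, 0.1, 0, 0, 0],
  [0, 0, 0, 0, 0, 0, 0],
])

```text
t: 16.02
tool_pos: [0.5363, -0.1392, 0.1112]
tool_rot: [-3.122, -0.329, 0.01]
contact_force: [-5.1, -0.8, 2.7]
opening: 0.0005
```

```bash
python3 -c "
from h import *
st()"
```

```text
t 16.02 cab [-0.1035 -0.0543  0.1112] F [-5.1 -0.8  2.7] q [-0.39  0.02  1.89 -0.    1.23  0.97]
[[ 1.     0.003 -0.006]
 [ 0.003 -1.     0.003]
 [-0.006 -0.003 -1.   ]]
```

jog_arm([
  [0, 0, 0, 0.1, 0, 0, 0],
  [0, 0, 0, 0.1, 0, 0, 0],
  [0, 0, 0, 0, 0, 0, 0],
  [0, 0, 0, 0, 0, 0, 0],
])

```text
t: 16.35
tool_pos: [0.5364, -0.1392, 0.1111]
tool_rot: [-3.121, -0.329, 0.018]
contact_force: [-13.3, -2.9, 8.6]
opening: 0.0001
```

jog_arm([
  [0, 0, 0, -0.6, 0, 0, 0],
  [0, 0, 0, -1.2, 0, 0, 0],
  [0, 0, 0, -1.6, 0, 0, 0],
  [0, 0, 0, -1.6, 0, 0, 0],
  [0, 0, 0, -1.0, 1.0, -1.5, 0],
  [0, 0, 0, -1, 2, -2.5, 0],
  [0, 0, 0, -1, 2.5, -2.5, 0],
  [0, 0, 0, -1, 2.5, -2.5, 0],
  [0, 0, 0, -1, 2.5, -1.0, 0],
  [0, 0, 0, -0.5, 2.5, 0, 0],
  [0, 0, 0, 0, 1.5, 0, 0],
  [0, 0, 0, 0, 0, 0, 0],
])

```text
t: 17.35
tool_pos: [0.4673, -0.3052, 0.2117]
tool_rot: [-3.124, -0.325, 0.003]
contact_force: [-0.7, -0.0, -0.0]
opening: 0.0003
```

```bash
python3 -c "
from h import *
st()
a,d=vision.get_image('top'); b,e=vision.get_image('side'); cv2.imwrite('pics/f.png',np.hstack([cv2.resize(x[...,::-1],(400,400)) for x in (a[135:265,270:400],b[110:240,220:350])]))
for n,dd in (('top',d),('side',e)):
  c=cab(cloud(n,dd).reshape(-1,3))
  for lo,hi in ((.02,.14),(-.14,-.0)):
    m=(c[:,2]>.11)&(c[:,2]<.129)&(c[:,0]<-.083)&(c[:,0]>-.12)&(c[:,1]>lo)&(c[:,1]<hi);p=c[m];print(n,m.sum(),m.sum()>20 and np.polyfit(p[:,1],p[:,0],1))
f=np.load('top0.npz')
h=lambda im:cv2.cvtColor(im,cv2.COLOR_RGB2HSV)
for im in (f['im'],a):
  H=h(im);g=(H[...,0]>60)&(H[...,0]<85)&(H[...,1]>150);g[:,300:]=0;r=(H[...,1]>120)&((H[...,0]<8)|(H[...,0]>172));r[:140]=0;r[180:]=0;r[:,:335]=0;r[:,380:]=0
  print('green',np.argwhere(g).mean(0),'timer red',np.argwhere(r).mean(0))"
```

```text
t 17.35 cab [-0.2052 -0.2025  0.2117] F [-0.7 -0.  -0. ] q [-0.71 -0.08  1.81 -0.    1.41  0.65]
[[ 1.     0.    -0.002]
 [ 0.    -1.     0.001]
 [-0.002 -0.001 -1.   ]]
top 196 [ 0.0010963 -0.0885655]
top 225 [ 0.00516101 -0.08825267]
side 81 [-0.00334536 -0.08932396]
side 75 [ 0.00730058 -0.08966376]
green [197.09375 145.53125] timer red [168.5 363.5]
green [196.87878788 145.81818182] timer red [168.57142857 363.61904762]
```

View pics/f.png

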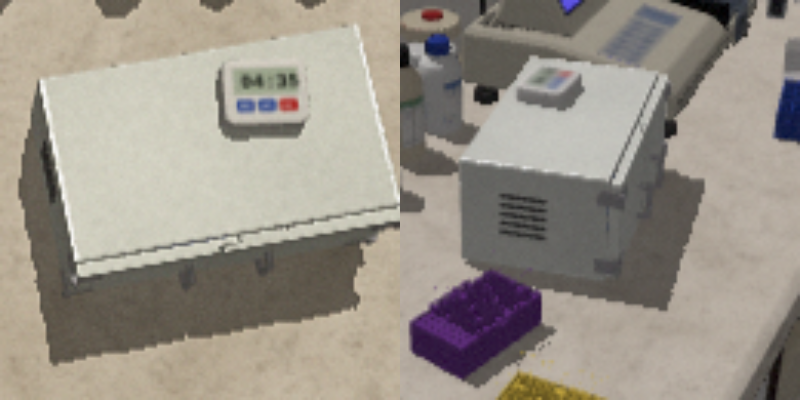

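Both doors are flush along the front and lap at about (230,243), and the timer and green box have not moved. I'm handing in.

```bash
python3 -c "
from station import ctrl
print(ctrl.finish_job())"
```

```text
the job is handed in; nothing more can be done
None
```

The job is done and handed in at about 17.5 s of the 64 s allowed; the hand-in reports no verdict.

- **Tip box:** I pushed it in with the closed, tilted fingertips. The wrist camera then showed its end at x ≈ -0.067 in the cabinet's frame, 13 mm behind the front plane.
- **Left door:** I pressed it home first, with the right door still wide open, until it stopped hard at about 13 N. It was flush in the pictures before and after the right door was shut.
- **Right door:** I then shut it over the left one, again to a hard stop at about 13 N. The finger stopped within about 0.5 mm of where it stopped on the left door, as expected for a shut door.
- **Last checks:** Door lines fitted from the top and side cameras are within about 0.007 rad of the cabinet front, which is measurement noise. The timer and green slide box moved less than 0.3 pixel between the first and last top views. The gripper was well clear of everything. No check failed or disagreed.

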